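Tip a skip of offcuts into the tumbler and start it

ROBOT

A 6-joint arm with a two-finger parallel gripper is mounted at the origin on a cart in front of the work surface, level with it; the furniture and walls round the work are solid. World frame = base frame: x ahead of the robot, y to its left, z up, the work surface at z = 0. Lengths are in m, angles in rad, forces in N, time in s.
With the tool pointing down it reaches from about 0.375 to 0.9 m from the base axis. Payload 3.1 kg.
Tool frame: the origin (TCP) lies between the finger pads; the fingertips stand 8 mm ahead of it and the grasp point (between the pads) lies 11 mm behind it; z points along the fingers, y is the line along which they close (so a half turn about z gives the same grasp; the last joint's range is limited). The gripper opens to 85 mm and grips with 20 to 120 N. Pads are 22 mm wide; open, the fingers measure 114 mm over their backs; the gripper's body (76 mm by 85 mm) begins 54 mm behind the grasp point. The pads swing forward as they close: fully open they stand 13 mm farther back than shut.
Start: joints at [-1.375, 0.527, 1.433, -0, 1.181, -0.178], TCP at [0.228, -0.582, 0.239] pointing down, gripper open.
Joint ranges: [-3.08, 3.08], [-0.75, 2.2], [0.22, 2.44], [-1.43, 4.57], [0, 2.65], [-2.85, 2.85]. Speed limits (rad/s): [2.79, 2.79, 3.14, 3.14, 3.14, 3.14].

INTERFACE

Orientations are given as a unit quaternion [x, y, z, w].
In Python, from station import readout, cams, sign_off gives the robot as it stands.
- The arm moves only by the tool send_rows, never from a script. Its argument "commands" is text: rows parted by semicolons, each of 5 numbers parted by spaces: the finger opening in mm, from 0 to 85.4, then the shift along the tool's x, y, z each as a share of 0.02 m, from -1 to 1, then the turn about the tool's z as a share of 4 degrees, from -1 to 1. In form: grip dx dy dz spin; .... A call has 1 to 20 rows; each row shifts and turns the commanded pose from where the row before left it, along the tool's axes as they then stand; what a row does not reach is not made up. A row lasts 1/12 s, in which the tool goes at most 41.7 mm and 7.16 degrees, less where a joint would pass 70% of its speed; a pose out of reach is approached as far as the arm can. A call with a number of a shift or a turn outside -1 to 1 is refused whole. A call with a gripper value outside its range is refused whole. The fingers move at their own pace and stop on an object; "grip_force" is the grip in N (left out, the last holds). Time passes only in rows, so rows that do not move let the fingers close. It gives the time, the measured TCP pose, the force, the opening and the grip force at its end, in the units of the state.
- readout.sense(): the state, without advancing time (a new reading comes with each control period).
- cams.snapshot(name): name is "scene" or "top" or "wrist"; returns a dict with "pixels" (384x512x3 uint8, red, green, blue), "intrinsics" (3x3 intrinsics, pixels), "eye" and "rotation" of the camera in the world. Camera axes: x right, y down, z forward; pixel columns grow to the right and rows downward; lengths in m; the calibration is good to about 2 mm. A picture is of the moment at which its call begins. There is no depth.
- sign_off(): hands the job in; it is judged then, once.
The state is a dict: "t": time; "q": joint angles; "qd": joint speeds; "tau": joint torques, N m; "tcp_pos": TCP position; "tool_rot": TCP orientation; "force": force on the tool from outside, world axes, zero at the start; "ft_torque": the same for the moment, N m; "finger_gap": opening from 0.0 (shut) to 1.0 (fully open); "gripper_force": force on a finger pad.
Only numpy, scipy, OpenCV 4.12 (cv2) and the standard library are available. Lean on these libraries where they do the work, as an engineer would, in place of code of your own. Each camera call takes 0.05 s, during which the arm holds its last target. There are 200 camera calls.

TASK

Put all the aluminium channel offcuts lying on the bench into the yellow tip skip, then lift its handle all the way so that the whole load tips forward over the wheels into the blue tumbler bowl, and lower the skip fully back down. Then swing the latch with the red peg fully closed into its catch, and after that turn the timer dial until its white pointer stands at the green mark. Leave the beech block and the red tin where they are.

Things in the scene. Friction and masses are not known exactly. Their poses are not given: they have to be found in the camera images.
- station: Fixed tipping station on a plywood board (370 x 270 x 12 mm): yellow tip skip, blue tumbler bowl, latch and timer dial. Origin on the bench under the skip's axle. x = the way the skip tips (toward the bowl; roughly the robot's left), y = the operator's side (roughly toward the robot), z up. The axle runs along y at height 100 mm above the bench (station x = 0, z = 0.100).
- skip (a joint): Angle of the skip about its wheel axle: 0 = lowered, standing on its rails; grows as the handle is lifted and the load tips forward into the bowl; stop at 1.5. Empty mass 0.45 kg, a little friction; let go below about 0.8 rad it sinks back by itself, above that it may stay or lean forward.
- skip_floor (a point): Centre of the skip's floor (upper side), axes as the station's when lowered (113 mm above the bench) and tipping with it. Open-topped tray, inside 110 mm along x by 130 mm along y, rear and side walls 39 mm high over the floor and 3 mm thick; the front (+x) has no wall, only a floor lip that rises 14 mm over 36 mm.
- skip_handle (a point): Middle of the skip's black cross-bar handle: round, 16 mm diameter, 80 mm long along y, held at both ends by rods at y = +-50 mm, 70 mm behind the rear wall. Relative to the axle it lies 190 mm back (-x) and 30 mm up when lowered, and circles about the axle with the skip. Can be pinched from above across the bar; the bar may turn in the grip.
- bowl_floor (a point): Centre of the blue tumbler bowl's inner floor (20 mm above the bench), axes as the station's. Inside 162 mm along x by 170 mm along y; the wall by the skip is 55 mm high above the bench, the side walls 85 mm, the far wall 110 mm. Open on top, nothing else in it. Fixed.
- latch (a joint): Swing of the steel latch arm about its upright pin: 0 = closed, against the stop of its catch and over the tongue on the skip's side; grows as it swings outward (toward +y, clockwise seen from above); limit 1.3. Stays where it is left (light friction, about 0.5 N at the peg).
- latch_peg (a point): Centre of the exposed part of the upright red peg (12 mm diameter, its foot at the arm's top 127 mm above the bench, its top 160 mm above the bench; this point is at 146 mm) at the latch arm's free end, 80 mm from the pin. The pin stands at station x = -0.040, y = 0.105. With the latch at angle q the peg stands at station x = -0.040 - 0.080 cos q, y = 0.105 + 0.080 sin q; it can be pinched or pushed.
- dial (a joint): Angle of the timer dial, clockwise from above: the white pointer line points along station +x at 0 and away from the operator (-y) at 1.57. The scale has nine marks, 22.5 degrees (0.393 rad) apart, from 0 to 3.14; the broad green one stands at 1.963. Stays where it is left (friction 0.03 N m).
- dial_grip (a point): Middle of the dial's black bar grip (38 mm long, 11 mm wide, 22 mm high; its top is 10 mm above this point), on the dial's upright axis, 90 mm above the bench, on a grey housing 74 x 74 mm whose top is 72 mm above the bench. This point's x axis runs along the bar toward the pointer and turns with it.
- channel_0_c (a point): Centre of an aluminium U-channel offcut, bright grey, 16 x 79 x 10 mm (x width, y length, z height), 50 g, lying open side up on a dark rubber mat (2 mm thick) at the start: width and height measured across its x and z, length along y. Some of the six may be absent.
- channel_1_c (a point): Centre of an aluminium U-channel offcut, bright grey, 16 x 79 x 10 mm (x width, y length, z height), 50 g, lying open side up on a dark rubber mat (2 mm thick) at the start: width and height measured across its x and z, length along y. Some of the six may be absent.
- channel_2_c (a point): Centre of an aluminium U-channel offcut, bright grey, 16 x 79 x 10 mm (x width, y length, z height), 50 g, lying open side up on a dark rubber mat (2 mm thick) at the start: width and height measured across its x and z, length along y. Some of the six may be absent.
- channel_3_c (a point): Centre of an aluminium U-channel offcut, bright grey, 16 x 79 x 10 mm (x width, y length, z height), 50 g, lying open side up on a dark rubber mat (2 mm thick) at the start: width and height measured across its x and z, length along y. Some of the six may be absent.
- channel_4_c (a point): Centre of an aluminium U-channel offcut, bright grey, 16 x 79 x 10 mm (x width, y length, z height), 50 g, lying open side up on a dark rubber mat (2 mm thick) at the start: width and height measured across its x and z, length along y. Some of the six may be absent.
- channel_5_c (a point): Centre of an aluminium U-channel offcut, bright grey, 16 x 79 x 10 mm (x width, y length, z height), 50 g, lying open side up on a dark rubber mat (2 mm thick) at the start: width and height measured across its x and z, length along y. Some of the six may be absent.
- block: Bystander: beech block 26 x 70 x 22 mm, origin under its centre.
- tin: Bystander: small red tin 42 x 60 x 34 mm, origin under its centre.

How it is judged:
On the way, in this order (a step that is already met when the one before it is completed fails the run):
1. every offcut present lies in the lowered skip (x of channel_0_c in the frame of skip_floor between -0.075 and 0.075 m and y of channel_0_c in the frame of skip_floor between -0.066 and 0.066 m and z of channel_0_c in the frame of skip_floor between -0.01 and 0.045 m and x of channel_1_c in the frame of skip_floor between -0.075 and 0.075 m and y of channel_1_c in the frame of skip_floor between -0.066 and 0.066 m and z of channel_1_c in the frame of skip_floor between -0.01 and 0.045 m and x of channel_2_c in the frame of skip_floor between -0.075 and 0.075 m and y of channel_2_c in the frame of skip_floor between -0.066 and 0.066 m and z of channel_2_c in the frame of skip_floor between -0.01 and 0.045 m and x of channel_3_c in the frame of skip_floor between -0.075 and 0.075 m and y of channel_3_c in the frame of skip_floor between -0.066 and 0.066 m and z of channel_3_c in the frame of skip_floor between -0.01 and 0.045 m and x of channel_4_c in the frame of skip_floor between -0.075 and 0.075 m and y of channel_4_c in the frame of skip_floor between -0.066 and 0.066 m and z of channel_4_c in the frame of skip_floor between -0.01 and 0.045 m and x of channel_5_c in the frame of skip_floor between -0.075 and 0.075 m and y of channel_5_c in the frame of skip_floor between -0.066 and 0.066 m and z of channel_5_c in the frame of skip_floor between -0.01 and 0.045 m and value of joint skip below 0.06 rad), for 0.2 s.
2. the skip is tipped right over (beyond 1.2 rad) (value of joint skip above 1.2 rad), for 0.2 s.
3. the skip is lowered again and every offcut is in the bowl (x of channel_0_c in the frame of bowl_floor between -0.083 and 0.083 m and y of channel_0_c in the frame of bowl_floor between -0.087 and 0.087 m and z of channel_0_c in the frame of bowl_floor between -0.01 and 0.06 m and x of channel_1_c in the frame of bowl_floor between -0.083 and 0.083 m and y of channel_1_c in the frame of bowl_floor between -0.087 and 0.087 m and z of channel_1_c in the frame of bowl_floor between -0.01 and 0.06 m and x of channel_2_c in the frame of bowl_floor between -0.083 and 0.083 m and y of channel_2_c in the frame of bowl_floor between -0.087 and 0.087 m and z of channel_2_c in the frame of bowl_floor between -0.01 and 0.06 m and x of channel_3_c in the frame of bowl_floor between -0.083 and 0.083 m and y of channel_3_c in the frame of bowl_floor between -0.087 and 0.087 m and z of channel_3_c in the frame of bowl_floor between -0.01 and 0.06 m and x of channel_4_c in the frame of bowl_floor between -0.083 and 0.083 m and y of channel_4_c in the frame of bowl_floor between -0.087 and 0.087 m and z of channel_4_c in the frame of bowl_floor between -0.01 and 0.06 m and x of channel_5_c in the frame of bowl_floor between -0.083 and 0.083 m and y of channel_5_c in the frame of bowl_floor between -0.087 and 0.087 m and z of channel_5_c in the frame of bowl_floor between -0.01 and 0.06 m and value of joint skip below 0.06 rad), for 0.2 s.
4. the latch is closed in its catch (value of joint latch below 0.08 rad and value of joint skip below 0.06 rad), for 0.2 s.
5. the dial stands at the green mark (value of joint dial between 1.833 and 2.093 rad), for 0.2 s.
At the end, for the whole second after the job is handed in: Every offcut present lies in the tumbler bowl, the skip is down (under 0.06 rad), the latch closed (under 0.08 rad) and the dial within 0.13 rad of the green mark (1.963) (all of step 4 and all of step 5 and x of channel_0_c in the frame of bowl_floor between -0.083 and 0.083 m and y of channel_0_c in the frame of bowl_floor between -0.087 and 0.087 m and z of channel_0_c in the frame of bowl_floor between -0.01 and 0.06 m and x of channel_1_c in the frame of bowl_floor between -0.083 and 0.083 m and y of channel_1_c in the frame of bowl_floor between -0.087 and 0.087 m and z of channel_1_c in the frame of bowl_floor between -0.01 and 0.06 m and x of channel_2_c in the frame of bowl_floor between -0.083 and 0.083 m and y of channel_2_c in the frame of bowl_floor between -0.087 and 0.087 m and z of channel_2_c in the frame of bowl_floor between -0.01 and 0.06 m and x of channel_3_c in the frame of bowl_floor between -0.083 and 0.083 m and y of channel_3_c in the frame of bowl_floor between -0.087 and 0.087 m and z of channel_3_c in the frame of bowl_floor between -0.01 and 0.06 m and x of channel_4_c in the frame of bowl_floor between -0.083 and 0.083 m and y of channel_4_c in the frame of bowl_floor between -0.087 and 0.087 m and z of channel_4_c in the frame of bowl_floor between -0.01 and 0.06 m and x of channel_5_c in the frame of bowl_floor between -0.083 and 0.083 m and y of channel_5_c in the frame of bowl_floor between -0.087 and 0.087 m and z of channel_5_c in the frame of bowl_floor between -0.01 and 0.06 m); the robot touches nothing.
It fails at once if the beech block is pushed more than 3 cm from its place (distance of block from where it was at the start of the episode above 0.03 m).
It fails at once if the red tin is pushed more than 3 cm from its place (distance of tin from where it was at the start of the episode above 0.03 m).
Of channel_0, channel_1, channel_2, channel_3, channel_4, channel_5 only 4 to 6 are there at a start; the rules pass over those that are not, and their reading is None.
At some moment in a run one of channel_0, channel_1, channel_2, channel_3, channel_4, channel_5 may be knocked a few centimetres aside while the robot is not near it.
Once in a run the grip may slacken for a moment while it holds something.
It also fails if it takes over 210 s, if anything falls off the work surface, if the arm or the gripper's body presses on something with over 40 N, if the wrist force passes 120 N, or if a joint passes its speed limit or range.

## Working session

There is one attempt and no reset: what is moved stays moved. The work goes in short steps, Python scripts to look and compute and a tool call to move; the robot and the scene stay as the last step left them, time stands still between calls to the robot, and variables do not carry over. Pictures are saved under pics/ and viewed, at most 14 in all, crops included, and the job is handed in when it is done.

Besides the shell and the picture viewer there is one more tool, called after "Call:" as name(argument=value, ...), one argument or row to a line, values as JSON. send_rows: Moves the arm, as the interface text tells. Its arguments: {"type":"object","properties":{"commands":{"type":"string"},"grip_force":{"type":"number"}},"required":["commands"]}

```bash
mkdir -p pics; cat > h.py <<'E'
import numpy as np, cv2
from station import readout, cams
def snap(name, fn):
    s=cams.snapshot(name); np.savez(f'pics/{fn}.npz',**{k:np.array(v) for k,v in s.items()})
    cv2.imwrite(f'pics/{fn}.png',s['pixels'][:,:,::-1]); return s
def load(fn): return dict(np.load(f'pics/{fn}.npz'))
def back(s,u,v,z):
    d=s['rotation']@np.linalg.inv(s['intrinsics'])@np.array([u,v,1.]); e=s['eye']
    return e+d*(z-e[2])/d[2]
def proj(s,p):
    c=s['rotation'].T@(np.array(p,float)-s['eye']); q=s['intrinsics']@c; return q[:2]/q[2]
E
python3 - <<'E'
from h import *
import cv2
for n in ['top','scene']:
    s=snap(n,n+'0'); print(n,s['eye'],s['rotation'].round(3).tolist(),s['intrinsics'].tolist())
    cv2.imwrite(f'pics/{n}0b.png',cv2.resize(s['pixels'][:,:,::-1],(800,600),interpolation=cv2.INTER_CUBIC))
print(readout.sense())
E
```

```text
top [0.33816413 0.0110404  1.50578126] [0.712, -0.697, 0.064, -0.061] [[413.836582442006, 0.0, 256.3725620798321], [0.0, 413.836582442006, 182.59354115817857], [0.0, 0.0, 1.0]]
scene [ 0.10002396 -0.86523572  0.66285506] [0.836, -0.219, 0.129, -0.487] [[364.2495205649734, 0.0, 258.9869078733423], [0.0, 364.2495205649734, 192.76583188909527], [0.0, 0.0, 1.0]]
{'t': 0.1, 'q': array([-1.37554789e+00,  5.28358053e-01,  1.43374503e+00, -6.73054049e-07,
        1.18142807e+00, -1.78529462e-01]), 'qd': array([ 8.73093172e-05, -1.57267982e-03, -4.81674243e-03,  6.56792513e-04,
        1.21302055e-03, -1.23585717e-03]), 'tau': array([ 8.65905167e-05, -4.43304992e+01, -1.78585875e+01, -3.28732513e-04,
        3.86620959e-03,  1.04823124e-05]), 'tcp_pos': array([ 0.22809749, -0.58122547,  0.23845005]), 'tool_rot': array([ 9.82586546e-01,  1.85802958e-01, -8.41355595e-06, -9.69215404e-04]), 'force': array([-0.39155542,  0.38185048, -0.22922516]), 'ft_torque': array([-0.03654507,  0.02179319, -0.00079696]), 'gripper_force': 0.0, 'finger_gap': 1.003319618530524}
```

View pics/top0b.png

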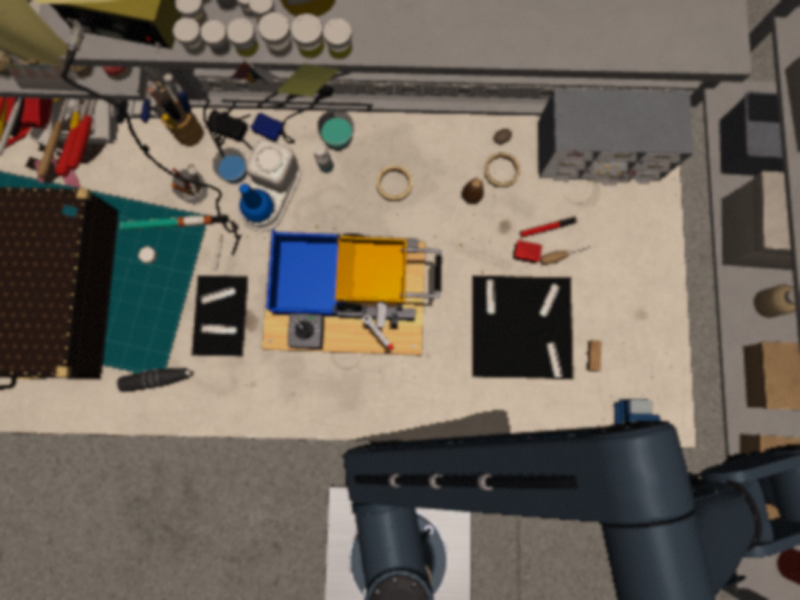

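View pics/scene0b.png

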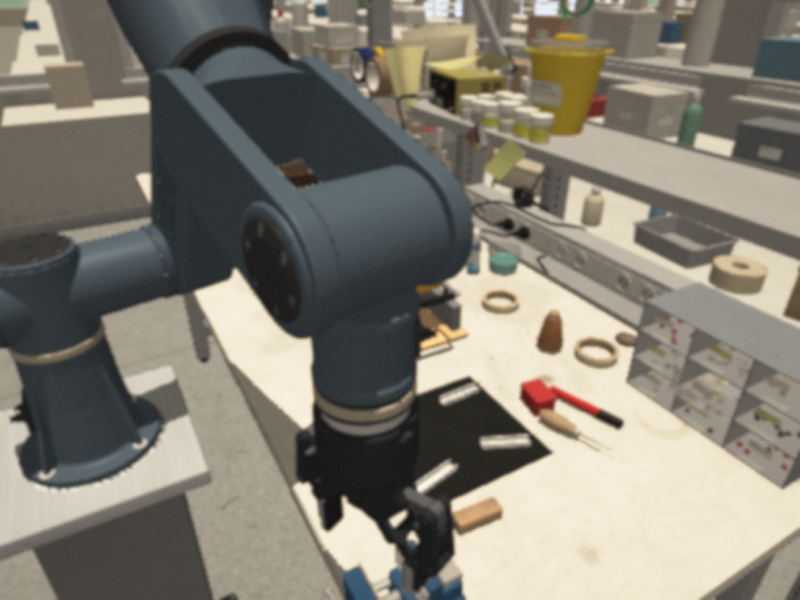

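Top view shows 5 channels (left mat ~(218,295),(219,329); right mat ~(491,297),(549,300),(555,360) in 800-px coordinates), with the skip, bowl, dial and latch at the centre. I'll enlarge it to get accurate positions.

```bash
python3 - <<'E'
from h import *
s=load('top0'); im=s['pixels'][:,:,::-1]
# crop cols 115-405, rows 140-250
c=im[140:250,115:285]; d=im[140:250,285:405]
cv2.imwrite('pics/c1.png',cv2.resize(c,None,fx=4.7,fy=4.7,interpolation=cv2.INTER_CUBIC))
g=cv2.cvtColor(im,cv2.COLOR_BGR2GRAY)
for (x0,x1,y0,y1) in [(122,158,174,228),(300,368,176,243)]:
    m=np.zeros_like(g); m[y0:y1,x0:x1]=(g[y0:y1,x0:x1]>110)
    n,l,st,ce=cv2.connectedComponentsWithStats(m)
    for i in range(1,n):
        if st[i,4]<15: continue
        ys,xs=np.where(l==i); w=g[ys,xs].astype(float)
        P=np.array([back(s,x,y,.010)[:2] for x,y in zip(xs,ys)]); ctr=P.mean(0)
        ev,V=np.linalg.eigh(np.cov(P.T)); L=np.sqrt(12*ev)
        v=V[:,1]; print(ce[i].round(1),st[i,4],'xy',ctr.round(4),'ang',np.degrees(np.arctan2(v[1],v[0])).round(1)%180,'size',L.round(3),proj(load('scene0'),[*ctr,.007])*800/512)
for n,u,v,z in [('blk',594,355,.022),('tin',528,252,.034)]: print(n,back(s,u*.64,v*.64,z))
E
```

```text
Traceback (most recent call last):
  File "h.py", line 8, in back
    d=s['rotation']@np.linalg.inv(s['intrinsics'])@np.array([u,v,1.]); e=s['eye']
      ~~~~~~~~~~~~~^~~~~~~~~~~~~~~~~~~~~~~~~~~~~~~
ValueError: matmul: Input operand 1 has a mismatch in its core dimension 0, with gufunc signature (n?,k),(k,m?)->(n?,m?) (size 3 is different from 4)
```

View pics/c1.png

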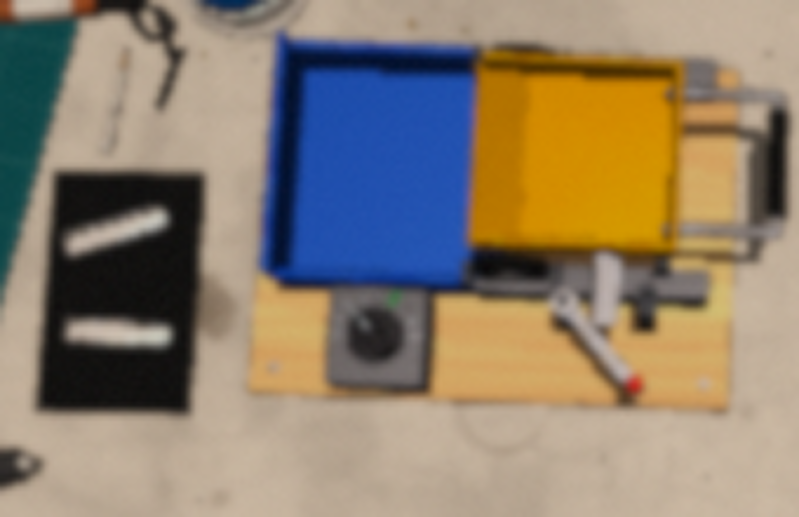

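```bash
python3 - <<'E'
t=open('h.py').read()
t=t.replace("return s\ndef load(fn): return dict(np.load(f'pics/{fn}.npz'))","return load(fn)\ndef load(fn):\n    s=dict(np.load(f'pics/{fn}.npz')); s['rotation']=R.from_quat(s['rotation']).as_matrix() if s['rotation'].shape==(4,) else s['rotation']; return s")
t=t.replace("import numpy","from scipy.spatial.transform import Rotation as R\nimport numpy",1)
open('h.py','w').write(t)
E
cat > m.py <<'E'
from h import *
s=load('top0'); im=s['pixels'][:,:,::-1]
print(s['rotation'].round(3))
g=cv2.cvtColor(im,cv2.COLOR_BGR2GRAY)
for (x0,x1,y0,y1) in [(126,156,178,225),(304,365,179,240)]:
    m=np.zeros_like(g); m[y0:y1,x0:x1]=(g[y0:y1,x0:x1]>110)
    n,l,st,ce=cv2.connectedComponentsWithStats(m)
    for i in range(1,n):
        if st[i,4]<15: continue
        ys,xs=np.where(l==i)
        P=np.array([back(s,x,y,.010)[:2] for x,y in zip(xs,ys)]); ctr=P.mean(0)
        ev,V=np.linalg.eigh(np.cov(P.T)); L=np.sqrt(12*ev); v=V[:,1]
        print(ce[i].round(1),st[i,4],'xy',ctr.round(4),'ang',(np.degrees(np.arctan2(v[1],v[0]))%180).round(1),'size',L.round(3),(proj(load('scene0'),[*ctr,.007])*800/512).round())
for n,u,v,z in [('blk',594,355,.022),('tin',528,252,.034)]: print(n,back(s,u*.64,v*.64,z).round(3))
for n,x,y,z in [('peg',633,384,.16),('pin',565,302,.127),('dial',375,332,.1),('ptr',362,318,.1),('h1',330,290,.072),('h2',432,290,.072),('h3',432,388,.072),('h4',330,388,.072),('bar1',779,105,.13),('bar2',774,217,.13),('bL',250,392,.012),('bR',727,408,.012),('bTR',741,72,.012),
  ('bowlTL',279,40,.11),('bowlBL',265,272,.11),('skBR',678,252,.152),('skTR',682,60,.152)]:
    print(n,back(s,115+x/4.7-.5,140+y/4.7-.5,z).round(4))
E
python3 m.py
```

```text
[[ 0.021 -0.984  0.177]
 [-1.    -0.022 -0.003]
 [ 0.006 -0.177 -0.984]]
[139.1 188.7] 92 xy [0.5749 0.4352] ang 108.5 size [0.016 0.076] [319. 263.]
[139.7 210.3] 96 xy [0.4958 0.4276] ang 87.3 size [0.017 0.075] [291. 270.]
[313.5 190.1] 93 xy [ 0.5839 -0.2027] ang 3.4 size [0.016 0.079] [456. 395.]
[351.1 191.8] 94 xy [ 0.581  -0.3405] ang 155.2 size [0.016 0.078] [502. 442.]
[354.3 229.8] 90 xy [ 0.4425 -0.3493] ang 12.3 size [0.016 0.072] [433. 478.]
blk [ 0.453 -0.439  0.022]
tin [ 0.689 -0.289  0.034]
peg [0.4523 0.0282 0.16  ]
pin [0.5125 0.0786 0.127 ]
dial [0.491  0.2169 0.1   ]
ptr [0.501  0.2268 0.1   ]
h1 [0.5246 0.2559 0.072 ]
h2 [0.5263 0.1802 0.072 ]
h3 [0.4536 0.1771 0.072 ]
h4 [0.452  0.2521 0.072 ]
bar1 [ 0.6594 -0.0724  0.13  ]
bar2 [ 0.5768 -0.0697  0.13  ]
bL [0.4524 0.3232 0.012 ]
bR [ 0.4481 -0.0423  0.012 ]
bTR [ 0.713  -0.0492  0.012 ]
bowlTL [0.7049 0.2967 0.11  ]
bowlBL [0.5317 0.297  0.11  ]
skBR [ 0.5465 -0.0011  0.152 ]
skTR [ 0.6857 -0.0011  0.152 ]
```

```bash
cat > go.py <<'E'
# usage: go.py x y z theta  -> spin units (first), then tool-frame shift in 20mm units
import sys; from h import *
def main(a):
    s=readout.sense(); p=s['tcp_pos']; M=R.from_quat(s['tool_rot']).as_matrix(); th=np.degrees(np.arctan2(M[1,0],M[0,0]))
    print('t %.1f'%s['t'],'tcp',p.round(4),'th %.1f'%th,'gap %.1f mm'%(s['finger_gap']*85.4),'F',s['force'].round(1),'gf %.0f'%s['gripper_force'],'tilt %.2f'%np.degrees(np.arccos(-M[2,2])))
    while len(a)>=4:
        T,a=a[:4],a[4:]
        if T[3]>360: T[3]=th
        d=np.array(T[:3])-p; c,q=np.cos(np.radians(T[3])),np.sin(np.radians(T[3]))
        u=np.array([d[0]*c+d[1]*q,d[0]*q-d[1]*c,-d[2]])/.02
        sp=-((T[3]-th+180)%360-180)/4
        print('spin %.2f'%sp,'shift',u.round(2)); p=np.array(T[:3]); th=T[3]
if __name__=='__main__': main([float(v) for v in sys.argv[1:]])
E
python3 go.py .4425 -.3493 .08 12.3 .4425 -.3493 .012 12.3
```

```text
t 0.1 tcp [ 0.2281 -0.5812  0.2385] th 21.4 gap 85.7 mm F [-0.4  0.4 -0.2] gf 0 tilt 0.11
spin 2.28 shift [12.94 -9.05  7.92]
spin -0.00 shift [0.  0.  3.4]
```

Call:
send_rows(
  commands="45 0 0 0 0.76;45 0 0 0 0.76;45 0 0 0 0.76;45 .924 -.646 .566 0;45 .924 -.646 .566 0;45 .924 -.646 .566 0;45 .924 -.646 .566 0;45 .924 -.646 .566 0;45 .924 -.646 .566 0;45 .924 -.646 .566 0;45 .924 -.646 .566 0;45 .924 -.646 .566 0;45 .924 -.646 .566 0;45 .924 -.646 .566 0;45 .924 -.646 .566 0;45 .924 -.646 .566 0;45 .924 -.646 .566 0;45 0 0 0 0",
  grip_force=40,
)

```text
t: 1.6
tcp_pos: [0.4432, -0.3455, 0.0784]
tool_rot: [0.994, 0.109, -0.001, -0.003]
force: [-0.3, -0.2, -0.2]
finger_gap: 0.526
gripper_force: 0.0
```

```bash
python3 go.py .4425 -.3493 .012 12.3; python3 - <<'E'
from h import *
s=snap('wrist','w1'); cv2.imwrite('pics/w1b.png',s['pixels'][:,:,::-1])
for p in [(.4425,-.3493,.012),(.4425+.0386,-.3493+.0084,.012),(.4425-.0386,-.3493-.0084,.012)]: print(proj(s,p))
E
```

```text
t 1.6 tcp [ 0.4432 -0.3455  0.0784] th 12.5 gap 44.9 mm F [-0.3 -0.2 -0.2] gf 0 tilt 0.35
spin 0.05 shift [-0.07  0.18  3.32]
[263.5726901  207.01012453]
[264.12245046 151.72286866]
[263.08439566 256.11599247]
```

View pics/w1b.png

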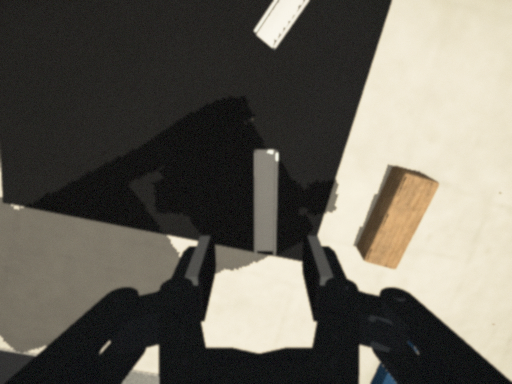

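Wrist view: the channel spans (265,152)–(264,253), which matches the prediction to about 1 mm. The beech block is clear at (397,215). Descending.

Call:
send_rows(
  commands="45 0 .09 .6 0;45 0 .09 .6 0;45 0 0 .7 0;45 0 0 .7 0;45 0 0 .5 0;45 0 0 .2 0;45 0 0 0 0;5 0 0 0 0;5 0 0 0 0;5 0 0 0 0;5 0 0 0 0;5 0 0 0 0;5 0 0 0 0",
)

```text
t: 2.73
tcp_pos: [0.4436, -0.3539, 0.0156]
tool_rot: [0.994, 0.107, 0.0, 0.001]
force: [-0.9, -1.0, 4.4]
finger_gap: 0.165
gripper_force: 39.5
```

```bash
python3 go.py .62 .057 .2 88.7
```

```text
t 2.7 tcp [ 0.4436 -0.3539  0.0156] th 12.3 gap 14.1 mm F [-0.9 -1.   4.4] gf 40 tilt 0.09
spin -19.10 shift [20.74  8.35 -9.22]
```

Call:
send_rows(
  commands="5 0 0 -.5 0;5 0 0 -.5 -1;5 0 0 -.5 -1;5 0 0 -.5 -1;5 0 0 -.5 -1;5 0 0 -.5 -1;5 0 0 -.5 -1;5 0 0 -.5 -1;5 0 0 -.5 -1;5 0 0 -.5 -1;5 0 0 -.5 -1;5 0 0 -.5 -1;5 0 0 -.5 -1;5 0 0 -.5 -1;5 0 0 -.5 -1;5 0 0 -.5 -1;5 0 0 -.5 -1;5 0 0 -.5 -1;5 0 0 -.2 -1;5 0 0 0 -1",
)

```text
t: 4.4
tcp_pos: [0.4436, -0.3536, 0.2006]
tool_rot: [0.716, 0.698, -0.0, 0.001]
force: [-0.2, -0.5, 0.0]
finger_gap: 0.17
gripper_force: 39.1
```

Call:
send_rows(
  commands="5 .9 .34 0 -.1;5 .95 .34 0 0;5 .95 .34 0 0;5 .95 .34 0 0;5 .95 .34 0 0;5 .95 .34 0 0;5 .95 .34 0 0;5 .95 .34 0 0;5 .95 .34 0 0;5 .95 .34 0 0;5 .95 .34 0 0;5 .95 .34 0 0;5 .95 .34 0 0;5 .95 .34 0 0;5 .95 .34 0 0;5 .95 .34 0 0;5 .95 .34 0 0;5 .95 .34 0 0;5 .95 .34 0 0;5 .95 .34 0 0",
)

```text
t: 6.07
tcp_pos: [0.5877, 0.0235, 0.1992]
tool_rot: [0.715, 0.699, -0.0, -0.0]
force: [-0.6, -0.9, -0.7]
finger_gap: 0.169
gripper_force: 39.1
```

```bash
python3 go.py .59 .057 .2 88.7 .59 .057 .137 88.7
```

```text
t 6.1 tcp [0.5877 0.0235 0.1992] th 88.7 gap 14.5 mm F [-0.6 -0.9 -0.7] gf 39 tilt 0.03
spin 0.00 shift [ 1.68  0.08 -0.04]
spin -0.00 shift [0.   0.   3.15]
```

Call:
send_rows(
  commands="5 .6 .1 0 0;5 .6 .1 0 0;5 .5 0 .3 0;5 0 0 .6 0;5 0 0 .8 0;5 0 0 .8 0;5 0 0 .5 0;5 0 0 .3 0;5 0 0 0 0;26 0 0 0 0;26 0 0 0 0;26 0 0 0 0;26 0 0 -.5 0;26 0 0 -1 0;26 0 0 -1 0;26 0 0 -.8 0",
)

```text
t: 7.4
tcp_pos: [0.5935, 0.0561, 0.2015]
tool_rot: [0.715, 0.699, 0.001, 0.001]
force: [0.7, -0.2, -0.6]
finger_gap: 0.303
gripper_force: 0.0
```

```bash
cat > look.py <<'E'
from h import *
import sys
s=snap('wrist',sys.argv[1])
E
python3 look.py w2; cat > chk.py <<'E'
# redetect bright channels on the mats in a top picture
from h import *
import sys
def chan(s):
    g=cv2.cvtColor(s['pixels'],cv2.COLOR_RGB2GRAY); out=[]
    for q in [[(.62,.495),(.62,.39),(.45,.39),(.45,.495)],[(.625,-.165),(.625,-.395),(.405,-.395),(.405,-.165)]]:
        m=np.zeros_like(g); cv2.fillConvexPoly(m,np.array([proj(s,[*p,.002]) for p in q]).round().astype(int),1)
        n,l,st,ce=cv2.connectedComponentsWithStats(((g>100)&(m>0)).astype(np.uint8))
        for i in range(1,n):
            if st[i,4]<25: continue
            ys,xs=np.where(l==i); P=np.array([back(s,x,y,.010)[:2] for x,y in zip(xs,ys)]); c=P.mean(0)
            ev,V=np.linalg.eigh(np.cov(P.T)); v=V[:,1]
            print('xy',c.round(4),'ang',(np.degrees(np.arctan2(v[1],v[0]))%180).round(1),'size',np.sqrt(12*ev).round(3))
if __name__=='__main__': chan(snap('top',sys.argv[1]))
E
python3 chk.py t2; python3 go.py .584 -.2027 .2 3.4
```

```text
xy [0.5365 0.4904] ang 0.2 size [0.008 0.173]
xy [0.5752 0.4343] ang 108.5 size [0.018 0.079]
xy [0.4953 0.4271] ang 87.6 size [0.019 0.078]
xy [ 0.585  -0.2018] ang 2.4 size [0.019 0.079]
xy [ 0.5818 -0.3407] ang 155.6 size [0.019 0.078]
xy [ 0.4784 -0.3935] ang 179.9 size [0.004 0.163]
t 7.5 tcp [0.5953 0.056  0.2031] th 88.7 gap 26.0 mm F [ 0.3 -0.2  0.5] gf 0 tilt 0.50
spin 21.33 shift [-1.33 12.88  0.16]
```

View pics/w2.png

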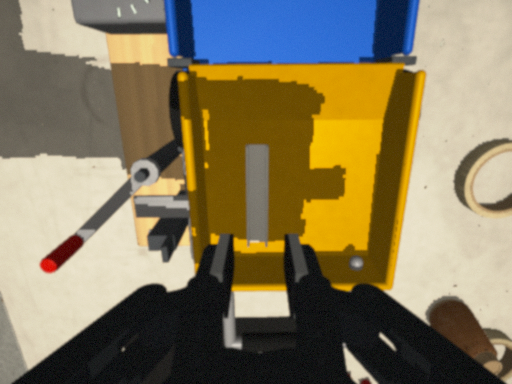

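Channel 1 lies flat in the skip at (257,195). The other four have not moved. On to the next one.

Call:
send_rows(
  commands="45 -.92 0 0 0;45 -.92 0 0 0;45 -.92 0 0 0;45 -.92 0 0 0;45 -.92 0 0 0;45 -.92 0 0 0;45 -.92 0 0 0;45 -.92 0 0 0;45 -.92 -.05 0 0;45 -.92 -.05 0 0;45 -.92 -.05 0 0;45 -.92 -.05 0 0;45 -.92 -.05 0 0;45 -.92 0 0 0",
)

```text
t: 8.67
tcp_pos: [0.5812, -0.2019, 0.1985]
tool_rot: [0.715, 0.699, -0.0, -0.001]
force: [0.6, 0.6, -0.7]
finger_gap: 0.527
gripper_force: 0.0
```

Call:
send_rows(
  commands="45 0 0 .3 1;45 0 0 .3 1;45 0 0 .3 1;45 0 0 .3 1;45 0 0 .3 1;45 0 0 .3 1;45 0 0 .3 1;45 0 0 .3 1;45 0 0 .3 1;45 0 0 .3 1;45 0 0 .3 1;45 0 0 .3 1;45 0 0 .3 1;45 0 0 .3 1;45 0 0 .3 1;45 0 0 .3 1;45 0 0 .3 1;45 0 0 .3 1;45 0 0 .3 1;45 0 0 .3 1",
)

```text
t: 10.33
tcp_pos: [0.5815, -0.2011, 0.0782]
tool_rot: [0.997, 0.074, -0.0, -0.0]
force: [0.7, 0.3, -0.9]
finger_gap: 0.528
gripper_force: 0.0
```

```bash
python3 go.py .5845 -.2023 .013 3
```

```text
t 10.3 tcp [ 0.5815 -0.2011  0.0782] th 8.5 gap 45.1 mm F [ 0.7  0.3 -0.9] gf 0 tilt 0.04
spin 1.37 shift [0.14 0.07 3.26]
```

Call:
send_rows(
  commands="45 .07 .04 .6 .69;45 .07 .03 .6 .68;45 0 0 .7 0;45 0 0 .7 0;45 0 0 .5 0;45 0 0 .15 0;45 0 0 0 0;5 0 0 0 0;5 0 0 0 0;5 0 0 0 0;5 0 0 0 0;5 0 0 0 0;5 0 0 0 0;5 0 0 -.5 0;5 0 0 -.6 -1;5 0 0 -.6 -1;5 0 0 -.6 -1;5 0 0 -.6 -1;5 0 0 -.6 -1;5 0 0 -.6 -1",
)

```text
t: 12.0
tcp_pos: [0.5844, -0.202, 0.0966]
tool_rot: [0.972, 0.237, -0.0, -0.0]
force: [0.2, -0.3, -0.3]
finger_gap: 0.166
gripper_force: 39.3
```

Call:
send_rows(
  commands="5 0 0 -.6 -1;5 0 0 -.6 -1;5 0 0 -.6 -1;5 0 0 -.6 -1;5 0 0 -.6 -1;5 0 0 -.6 -1;5 0 0 -.6 -1;5 0 0 -.6 -1;5 0 0 -.4 -1;5 0 0 0 -1;5 0 0 0 -1;5 0 0 0 -1;5 0 0 0 -1;5 0 0 0 -1;5 0 0 0 -1;5 0 0 0 -.4",
)

```text
t: 13.33
tcp_pos: [0.5843, -0.2019, 0.1999]
tool_rot: [0.713, 0.701, -0.0, -0.001]
force: [-0.0, -0.6, -0.8]
finger_gap: 0.174
gripper_force: 39.3
```

```bash
python3 go.py .651 .057 .2 88.7
```

```text
t 13.3 tcp [ 0.5843 -0.2019  0.1999] th 89.0 gap 14.8 mm F [-0.  -0.6 -0.8] gf 39 tilt 0.06
spin 0.07 shift [13.02  3.04 -0.  ]
```

Call:
send_rows(
  commands="5 .93 .22 0 0;5 .93 .22 0 0;5 .93 .22 0 0;5 .93 .22 0 0;5 .93 .22 0 0;5 .93 .22 0 0;5 .93 .22 0 0;5 .93 .22 0 0;5 .93 .22 0 0;5 .93 .22 0 0;5 .93 .22 0 0;5 .93 .22 0 0;5 .93 .22 0 0;5 .93 .18 0 0;5 0 0 0 0",
)

```text
t: 14.58
tcp_pos: [0.6508, 0.0604, 0.1999]
tool_rot: [0.713, 0.701, 0.001, -0.001]
force: [0.5, 0.1, -0.8]
finger_gap: 0.17
gripper_force: 39.3
```

Call:
send_rows(
  commands="5 0 0 .5 0;5 0 0 .8 0;5 0 0 .8 0;5 0 0 .7 0;5 0 0 .4 0;5 0 0 .15 0;5 0 0 0 0;26 0 0 0 0;26 0 0 0 0;26 0 0 0 0;26 0 0 -.5 0;26 0 0 -1 0;26 0 0 -1 0;26 0 0 -.85 0",
)

```text
t: 15.75
tcp_pos: [0.6516, 0.0569, 0.2023]
tool_rot: [0.714, 0.7, 0.001, 0.001]
force: [-0.5, -0.4, 0.3]
finger_gap: 0.308
gripper_force: 0.0
```

```bash
python3 look.py w3; python3 chk.py t3; python3 go.py .5818 -.3407 .2 888
```

```text
xy [0.5351 0.4902] ang 0.3 size [0.009 0.174]
xy [0.5753 0.4343] ang 108.4 size [0.018 0.08 ]
xy [0.4952 0.4272] ang 87.7 size [0.019 0.078]
xy [ 0.5817 -0.3407] ang 155.4 size [0.019 0.079]
xy [ 0.4784 -0.3935] ang 179.9 size [0.004 0.163]
t 15.8 tcp [0.6537 0.0568 0.2047] th 88.8 gap 25.9 mm F [0.8 0.2 0.8] gf 0 tilt 0.53
spin -0.00 shift [-19.94  -3.19   0.23]
```

View pics/w3.png

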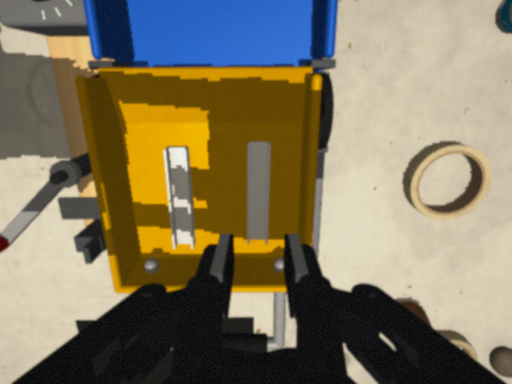

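Both channels sit side by side in the skip, at (180,197) and (258,190). Next is the right-mat channel at 155°.

Call:
send_rows(
  commands="45 -.99 -.15 0 0;45 -.99 -.15 0 0;45 -.99 -.15 0 0;45 -.99 -.15 0 0;45 -.99 -.15 0 0;45 -.99 -.15 0 0;45 -.99 -.15 0 0;45 -.99 -.15 0 0;45 -.99 -.15 0 0;45 -.99 -.15 0 0;45 -.99 -.15 0 0;45 -.99 -.15 0 0;45 -.99 -.15 0 0;45 -.99 -.15 0 0;45 -.99 -.15 0 0;45 -.99 -.15 0 0;45 -.99 -.15 0 0;45 -.99 -.15 0 0;45 -.99 -.15 0 0;45 -.99 -.15 0 0",
)

```text
t: 17.52
tcp_pos: [0.5822, -0.3385, 0.1993]
tool_rot: [0.714, 0.7, -0.0, -0.001]
force: [-0.3, -0.4, -0.3]
finger_gap: 0.531
gripper_force: 0.0
```

Call:
send_rows(
  commands="45 0 0 .35 -1;45 0 0 .35 -1;45 0 0 .35 -1;45 0 0 .35 -1;45 0 0 .35 -1;45 0 0 .35 -1;45 0 0 .35 -1;45 0 0 .35 -1;45 0 0 .35 -1;45 0 0 .35 -1;45 0 0 .35 -1;45 0 0 .35 -1;45 0 0 .35 -1;45 0 0 .35 -1;45 0 0 .35 -1;45 0 0 .35 -1;45 0 0 .35 -.6",
)

```text
t: 18.93
tcp_pos: [0.5825, -0.3376, 0.08]
tool_rot: [0.213, 0.977, 0.0, -0.0]
force: [-0.2, -0.2, -0.2]
finger_gap: 0.526
gripper_force: 0.0
```

```bash
python3 go.py .5817 -.3407 .013 155.4
```

```text
t 18.9 tcp [ 0.5825 -0.3376  0.08  ] th 155.4 gap 44.9 mm F [-0.2 -0.2 -0.2] gf 0 tilt 0.05
spin -0.00 shift [-0.03 -0.16  3.35]
```

Call:
send_rows(
  commands="45 0 -.08 .6 0;45 0 -.08 .7 0;45 0 0 .7 0;45 0 0 .7 0;45 0 0 .5 0;45 0 0 .15 0;45 0 0 0 0;5 0 0 0 0;5 0 0 0 0;5 0 0 0 0;5 0 0 0 0;5 0 0 0 0;5 0 0 0 0;5 0 0 -.5 0;5 0 0 -.6 1;5 0 0 -.6 1;5 0 0 -.6 1;5 0 0 -.6 1;5 0 0 -.6 1;5 0 0 -.6 1",
)

```text
t: 20.6
tcp_pos: [0.5812, -0.3405, 0.0967]
tool_rot: [0.415, 0.91, 0.0, -0.0]
force: [0.0, -0.9, -0.8]
finger_gap: 0.166
gripper_force: 39.7
```

Call:
send_rows(
  commands="5 0 0 -.6 1;5 0 0 -.6 1;5 0 0 -.6 1;5 0 0 -.6 1;5 0 0 -.6 1;5 0 0 -.6 1;5 0 0 -.6 1;5 0 0 -.6 1;5 0 0 -.5 1;5 0 0 0 1;5 0 0 0 .65;5 0 0 0 0",
)

```text
t: 21.6
tcp_pos: [0.5812, -0.3405, 0.2025]
tool_rot: [0.716, 0.698, 0.0, -0.0]
force: [-0.6, 0.1, -0.6]
finger_gap: 0.168
gripper_force: 39.7
```

```bash
python3 go.py .621 .057 .2 88.8
```

```text
t 21.6 tcp [ 0.5812 -0.3405  0.2025] th 88.6 gap 14.4 mm F [-0.6  0.1 -0.6] gf 40 tilt 0.00
spin -0.06 shift [19.91  1.57  0.12]
```

Call:
send_rows(
  commands="5 1 .08 0 0;5 1 .08 0 0;5 1 .08 0 0;5 1 .08 0 0;5 1 .08 0 0;5 1 .08 0 0;5 1 .08 0 0;5 1 .08 0 0;5 1 .08 0 0;5 1 .08 0 0;5 1 .08 0 0;5 1 .08 0 0;5 1 .08 0 0;5 1 .08 0 0;5 1 .08 0 0;5 1 .08 0 0;5 1 .08 0 0;5 1 .08 0 0;5 1 .08 0 0;5 .9 .08 0 0",
)

```text
t: 23.27
tcp_pos: [0.6226, 0.0576, 0.2018]
tool_rot: [0.715, 0.699, -0.0, -0.0]
force: [0.2, 0.2, -0.3]
finger_gap: 0.172
gripper_force: 39.7
```

Call:
send_rows(
  commands="5 0 0 .5 0;5 0 0 .8 0;5 0 0 .8 0;5 0 0 .7 0;5 0 0 .4 0;5 0 0 .05 0;5 0 0 0 0;24 0 0 0 0;24 0 0 0 0;24 0 0 0 0;24 0 0 -.5 0;24 0 0 -1 0;24 0 0 -1 0;24 0 0 -.75 0",
)

```text
t: 24.43
tcp_pos: [0.6239, 0.0563, 0.2046]
tool_rot: [0.716, 0.699, 0.001, 0.001]
force: [0.1, -0.2, 1.2]
finger_gap: 0.28
gripper_force: 0.0
```

```bash
python3 look.py w4; python3 chk.py t4; python3 go.py .5753 .4343 .2 888  .5753 .4343 .013 108.4
```

```text
xy [0.5357 0.4903] ang 0.3 size [0.009 0.173]
xy [0.5754 0.4338] ang 108.5 size [0.018 0.08 ]
xy [0.4953 0.4271] ang 87.6 size [0.019 0.078]
xy [ 0.4784 -0.3935] ang 179.9 size [0.004 0.163]
t 24.5 tcp [0.6255 0.0562 0.2061] th 88.6 gap 24.0 mm F [ 0.9 -0.5 -0.3] gf 0 tilt 0.48
spin -0.00 shift [18.84 -2.96  0.3 ]
spin -4.94 shift [0.   0.   9.35]
```

View pics/w4.png

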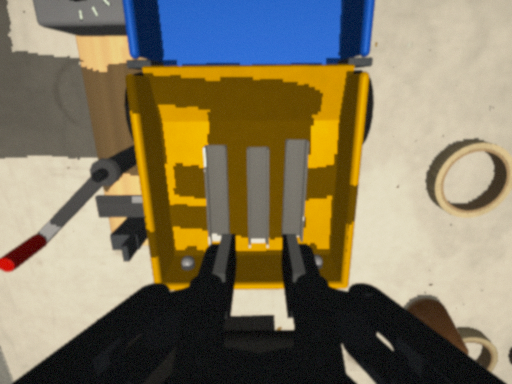

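Three channels lie parallel in the skip, at (217,192), (258,195) and (295,188). Now the left mat.

Call:
send_rows(
  commands="45 .98 -.14 0 0;45 .98 -.14 0 0;45 .98 -.14 0 0;45 .98 -.14 0 0;45 .98 -.14 0 0;45 .98 -.14 0 0;45 .98 -.14 0 0;45 .98 -.14 0 0;45 .98 -.14 0 0;45 .98 -.14 0 0;45 .98 -.14 0 0;45 .98 -.14 0 0;45 .98 -.14 0 0;45 .98 -.14 0 0;45 .98 -.14 0 0;45 .98 -.14 0 0;45 .98 -.14 0 0;45 .98 -.14 0 0;45 .98 -.14 0 0;45 0 0 .3 -.5",
)

```text
t: 26.2
tcp_pos: [0.5782, 0.4341, 0.1963]
tool_rot: [0.702, 0.712, 0.002, -0.0]
force: [0.4, -0.2, -0.1]
finger_gap: 0.528
gripper_force: 0.0
```

Call:
send_rows(
  commands="45 0 0 .9 -.9;45 0 0 .9 -.9;45 0 0 .9 -.9;45 0 0 .9 -.9;45 0 0 .9 -.9;45 0 0 .9 0;45 0 0 .4 0;45 0 0 0 0",
)

```text
t: 26.87
tcp_pos: [0.5769, 0.4288, 0.0766]
tool_rot: [0.584, 0.812, -0.003, -0.001]
force: [0.5, 0.1, -0.4]
finger_gap: 0.526
gripper_force: 0.0
```

```bash
python3 go.py .5754 .4340 .013 108.5
```

```text
t 26.9 tcp [0.5769 0.4288 0.0766] th 108.6 gap 44.9 mm F [ 0.5  0.1 -0.4] gf 0 tilt 0.37
spin 0.03 shift [0.27 0.01 3.18]
```

Call:
send_rows(
  commands="45 .1 0 .6 0;45 .1 0 .7 0;45 0 0 .7 0;45 0 0 .6 0;45 0 0 .4 0;45 0 0 .15 0;45 0 0 0 0;5 0 0 0 0;5 0 0 0 0;5 0 0 0 0;5 0 0 0 0;5 0 0 0 0;5 0 0 0 0;5 0 0 -.5 0;5 0 0 -.8 1;5 0 0 -.9 1;5 0 0 -.9 1;5 0 0 -.9 1;5 0 0 -.9 .95;5 0 0 -.9 0",
)

```text
t: 28.53
tcp_pos: [0.5772, 0.4335, 0.134]
tool_rot: [0.715, 0.699, -0.0, -0.0]
force: [-0.4, 0.2, -0.3]
finger_gap: 0.161
gripper_force: 39.0
```

Call:
send_rows(
  commands="5 0 0 -.9 0;5 0 0 -.9 0;5 0 0 -.9 0;5 0 0 -.9 0;5 0 0 -.6 0;5 0 0 0 0",
)

```text
t: 29.03
tcp_pos: [0.5791, 0.4345, 0.2207]
tool_rot: [0.714, 0.7, 0.003, 0.001]
force: [0.3, -0.3, 0.1]
finger_gap: 0.162
gripper_force: 39.0
```

```bash
python3 go.py .606 .057 .2 88.8
```

```text
t 29.0 tcp [0.5791 0.4345 0.2207] th 88.8 gap 13.9 mm F [ 0.3 -0.3  0.1] gf 39 tilt 0.37
spin 0.01 shift [-18.84   1.74   1.04]
```

Call:
send_rows(
  commands="5 -.99 .09 0 0;5 -.99 .09 0 0;5 -.99 .09 0 0;5 -.99 .09 0 0;5 -.99 .09 0 0;5 -.99 .09 0 0;5 -.99 .09 0 0;5 -.99 .09 0 0;5 -.99 .09 0 0;5 -.99 .09 0 0;5 -.99 .09 0 0;5 -.99 .09 0 0;5 -.99 .09 0 0;5 -.99 .09 0 0;5 -.99 .09 0 0;5 -.99 .09 0 0;5 -.99 .09 0 0;5 -.99 .09 0 0;5 -.99 .09 0 0;5 0 0 0 0",
)

```text
t: 30.7
tcp_pos: [0.6039, 0.0534, 0.2157]
tool_rot: [0.716, 0.699, -0.001, -0.0]
force: [0.3, 0.9, -0.6]
finger_gap: 0.162
gripper_force: 39.0
```

```bash
python3 go.py .606 .057 .146 88.8
```

```text
t 30.7 tcp [0.6039 0.0534 0.2157] th 88.6 gap 13.8 mm F [ 0.3  0.9 -0.6] gf 39 tilt 0.13
spin -0.04 shift [0.18 0.1  3.49]
```

Call:
send_rows(
  commands="5 .1 .1 .6 0;5 0 0 .8 0;5 0 0 .8 0;5 0 0 .8 0;5 0 0 .4 0;5 0 0 .1 0;5 0 0 0 0;24 0 0 0 0;24 0 0 0 0;24 0 0 0 0;24 0 0 -.5 0;24 0 0 -1 0;24 0 0 -1 0;24 0 0 -.6 0;24 0 0 0 0",
)

```text
t: 31.95
tcp_pos: [0.6085, 0.0586, 0.2133]
tool_rot: [0.714, 0.7, 0.003, 0.003]
force: [0.1, -0.2, 0.4]
finger_gap: 0.278
gripper_force: 0.0
```

```bash
python3 look.py w5; python3 chk.py t5; python3 go.py .4953 .4271 .2 888
```

```text
xy [0.5357 0.4903] ang 0.3 size [0.009 0.173]
xy [0.4952 0.4272] ang 87.7 size [0.019 0.078]
xy [ 0.4784 -0.3935] ang 179.9 size [0.004 0.163]
t 32.0 tcp [0.6064 0.0588 0.21  ] th 88.8 gap 23.7 mm F [ 0.4 -1.1 -0.4] gf 0 tilt 0.12
spin -0.00 shift [18.3  -5.94  0.5 ]
```

View pics/w5.png

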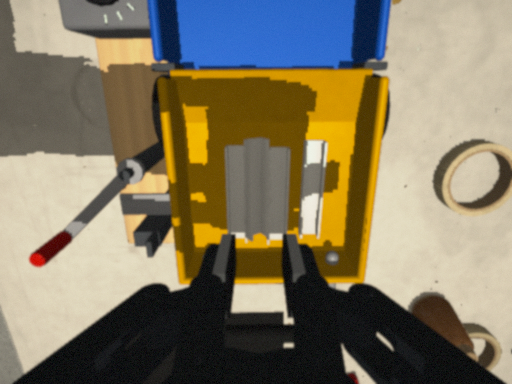

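Four are in: the fourth, at (258,190), bridges its two neighbours. Fetching the last one.

Call:
send_rows(
  commands="45 .963 -.313 0 0;45 .963 -.313 0 0;45 .963 -.313 0 0;45 .963 -.313 0 0;45 .963 -.313 0 0;45 .963 -.313 0 0;45 .963 -.313 0 0;45 .963 -.313 0 0;45 .963 -.313 0 0;45 .963 -.313 0 0;45 .963 -.313 0 0;45 .963 -.313 0 0;45 .963 -.313 0 0;45 .963 -.313 0 0;45 .963 -.313 0 0;45 .963 -.313 0 0;45 .963 -.313 0 0;45 .963 -.313 0 0;45 .963 -.313 0 0;45 0 0 .4 .25",
)

```text
t: 33.72
tcp_pos: [0.4936, 0.4307, 0.201]
tool_rot: [0.72, 0.694, 0.001, -0.001]
force: [0.0, 0.4, 0.7]
finger_gap: 0.528
gripper_force: 0.0
```

Call:
send_rows(
  commands="45 0 0 .9 0;45 0 0 .9 0;45 0 0 .9 0;45 0 0 .9 0;45 0 0 .9 0;45 0 0 .9 0;45 0 0 .5 0;45 0 0 0 0;45 0 0 0 0",
)

```text
t: 34.47
tcp_pos: [0.4943, 0.4264, 0.0819]
tool_rot: [0.721, 0.693, -0.001, -0.0]
force: [0.3, 0.2, 0.0]
finger_gap: 0.524
gripper_force: 0.0
```

```bash
python3 go.py .4952 .4271 .013 87.7
```

```text
t 34.5 tcp [0.4943 0.4264 0.0819] th 87.8 gap 44.7 mm F [0.3 0.2 0. ] gf 0 tilt 0.13
spin 0.02 shift [0.03 0.04 3.44]
```

Call:
send_rows(
  commands="45 0 0 .7 0;45 0 0 .8 0;45 0 0 .8 0;45 0 0 .6 0;45 0 0 .35 0;45 0 0 .15 0;45 0 0 0 0;5 0 0 0 0;5 0 0 0 0;5 0 0 0 0;5 0 0 0 0;5 0 0 0 0;5 0 0 0 0;5 0 0 -.5 0;5 0 0 -.9 0;5 0 0 -1 0;5 0 0 -1 0;5 0 0 -1 0;5 0 0 -1 0;5 0 0 -1 0",
)

```text
t: 36.13
tcp_pos: [0.4942, 0.4268, 0.1438]
tool_rot: [0.72, 0.694, -0.001, -0.0]
force: [1.3, 0.3, 0.0]
finger_gap: 0.17
gripper_force: 39.0
```

Call:
send_rows(
  commands="5 0 0 -1 0;5 0 0 -1 0;5 0 0 -1 0;5 0 0 -.8 -.2;5 0 0 0 0",
)

```text
t: 36.55
tcp_pos: [0.4963, 0.4282, 0.223]
tool_rot: [0.715, 0.699, 0.004, 0.001]
force: [1.0, 0.4, -0.5]
finger_gap: 0.166
gripper_force: 39.1
```

```bash
python3 go.py .638 .057 .2 88.8
```

```text
t 36.5 tcp [0.4963 0.4282 0.223 ] th 88.6 gap 14.2 mm F [ 1.   0.4 -0.5] gf 39 tilt 0.42
spin -0.04 shift [-18.41   7.47   1.15]
```

Call:
send_rows(
  commands="5 -.97 .39 0 0;5 -.97 .39 0 0;5 -.97 .39 0 0;5 -.97 .39 0 0;5 -.97 .39 0 0;5 -.97 .39 0 0;5 -.97 .39 0 0;5 -.97 .39 0 0;5 -.97 .39 0 0;5 -.97 .39 0 0;5 -.97 .39 0 0;5 -.97 .39 0 0;5 -.97 .39 0 0;5 -.97 .39 0 0;5 -.97 .39 0 0;5 -.97 .39 0 0;5 -.97 .39 0 0;5 -.97 .39 0 0;5 -.97 .39 0 0;5 0 0 0 0",
)

```text
t: 38.22
tcp_pos: [0.6349, 0.0512, 0.2175]
tool_rot: [0.717, 0.697, -0.001, 0.001]
force: [1.4, -0.2, -0.1]
finger_gap: 0.169
gripper_force: 39.1
```

```bash
python3 go.py .638 .057 .146 88.8
```

```text
t 38.2 tcp [0.6349 0.0512 0.2175] th 88.4 gap 14.4 mm F [ 1.4 -0.2 -0.1] gf 39 tilt 0.11
spin -0.10 shift [0.29 0.15 3.58]
```

Call:
send_rows(
  commands="5 .2 .15 .6 0;5 .1 0 .8 0;5 0 0 .8 0;5 0 0 .8 0;5 0 0 .4 0;5 0 0 .15 0;5 0 0 0 0;24 0 0 0 0;24 0 0 0 0;24 0 0 0 0;24 0 0 -.5 0;24 0 0 -1 0;24 0 0 -1 0;24 0 0 -.6 0;24 0 0 0 0",
)

```text
t: 39.47
tcp_pos: [0.6395, 0.0608, 0.2143]
tool_rot: [0.716, 0.699, 0.003, 0.003]
force: [0.9, -0.0, 0.3]
finger_gap: 0.282
gripper_force: 0.0
```

```bash
python3 look.py w6; python3 chk.py t6; python3 go.py .618 -.071 .2 888
```

```text
xy [0.5349 0.4902] ang 0.4 size [0.009 0.173]
xy [ 0.477  -0.3935] ang 179.8 size [0.004 0.166]
t 39.6 tcp [0.6373 0.0609 0.2107] th 88.6 gap 24.0 mm F [ 0.6 -0.  -0.6] gf 0 tilt 0.09
spin -0.00 shift [-6.62 -0.8   0.53]
```

View pics/w6.png

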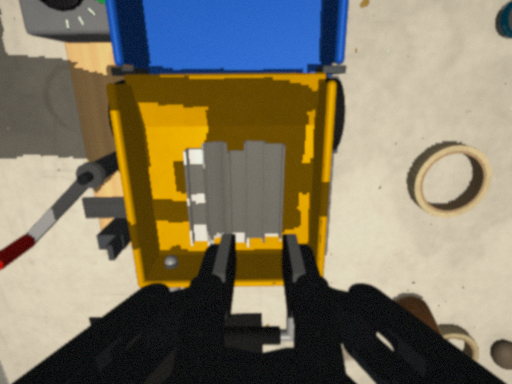

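All five are in the skip, with nothing bright left on the mats. Now the handle.

Call:
send_rows(
  commands="45 -.94 -.11 0 -.5;45 -.94 -.13 0 0;45 -.94 -.13 0 0;45 -.94 -.13 0 0;45 -.94 -.13 0 0;45 -.94 -.13 0 0;45 -.94 -.13 0 0;45 0 0 0 -1;45 0 0 0 -1;45 0 0 0 -1;45 0 0 0 -1;45 0 0 0 -1;45 0 0 0 -1;45 0 0 0 -1;45 0 0 0 -1;45 0 0 0 -1;45 0 0 0 -1;45 0 0 0 -1;45 0 0 0 -1;45 0 0 0 -1",
)

```text
t: 41.23
tcp_pos: [0.619, -0.0705, 0.2081]
tool_rot: [0.319, 0.948, -0.0, -0.002]
force: [0.2, -0.3, -0.2]
finger_gap: 0.526
gripper_force: 0.0
```

Call:
send_rows(
  commands="45 0 0 0 -1;45 0 0 0 -1;45 0 0 0 -1;45 0 0 0 -1;45 0 0 0 -1;45 0 0 0 -1;45 0 0 0 -1;45 0 0 0 -1;45 0 0 0 -1;45 0 0 0 0;45 0 0 0 0",
)

```text
t: 42.15
tcp_pos: [0.6193, -0.0705, 0.2086]
tool_rot: [0.013, 1.0, 0.0, -0.001]
force: [-0.0, 0.2, 0.8]
finger_gap: 0.527
gripper_force: 0.0
```

```bash
python3 look.py w7; python3 go.py .618 -.071 .119 178.7; python3 - <<'E'
from h import *
s=load('w7')
for p in [(.618,-.071,.13),(.658,-.072,.13),(.578,-.070,.13)]: print(proj(s,p).round(1))
E
```

```text
t 42.2 tcp [ 0.6195 -0.0706  0.2088] th 178.5 gap 45.1 mm F [-0.1  1.1  0.3] gf 0 tilt 0.11
spin -0.05 shift [ 0.07 -0.02  4.49]
[258.7 199.6]
[258.7 247.4]
[258.6 146.1]
```

View pics/w7.png

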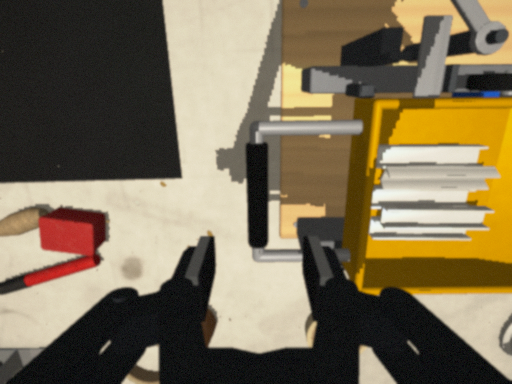

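The bar handle is at (258,143)–(258,247), on target, and five channels are visible in the skip. Descend and grip.

Call:
send_rows(
  commands="45 0 0 .7 0;45 0 0 .9 0;45 0 0 .9 0;45 0 0 .9 0;45 0 0 .7 0;45 0 0 .4 0;45 0 0 0 0;5 0 0 0 0;5 0 0 0 0;5 0 0 0 0;5 0 0 0 0;5 0 0 0 0",
  grip_force=45,
)

```text
t: 43.2
tcp_pos: [0.6209, -0.0715, 0.121]
tool_rot: [0.012, 1.0, -0.001, 0.001]
force: [-1.2, -2.9, 2.3]
finger_gap: 0.172
gripper_force: 44.0
```

```bash
python3 go.py; python3 - <<'E'
import numpy as np
e=np.radians(8.97+np.r_[0,2,4.5,np.arange(7.5,85,3)]); r=.1924
y=-r*np.cos(e); z=r*np.sin(e)
for i in range(len(e)-1): print(i,np.round((y[i+1]-y[i])/.02,2),np.round(-(z[i+1]-z[i])/.02,2))
print(np.degrees(e[-1])-8.97)
E
```

```text
t 43.2 tcp [ 0.6209 -0.0715  0.121 ] th 178.6 gap 14.7 mm F [-1.2 -2.9  2.3] gf 44 tilt 0.16
0 0.06 -0.33
1 0.09 -0.41
2 0.13 -0.49
3 0.16 -0.48
4 0.18 -0.47
5 0.2 -0.46
6 0.23 -0.45
7 0.25 -0.44
8 0.27 -0.42
9 0.3 -0.41
10 0.32 -0.39
11 0.34 -0.37
12 0.36 -0.36
13 0.37 -0.34
14 0.39 -0.32
15 0.41 -0.3
16 0.42 -0.27
17 0.44 -0.25
18 0.45 -0.23
19 0.46 -0.21
20 0.47 -0.18
21 0.48 -0.16
22 0.49 -0.13
23 0.49 -0.1
24 0.5 -0.08
25 0.5 -0.05
26 0.5 -0.03
27 0.5 -0.0
82.5
```

Call:
send_rows(
  commands="5 0 .06 -.33 0;5 0 .09 -.41 0;5 0 .13 -.49 0;5 0 .16 -.48 0;5 0 .18 -.47 0;5 0 .2 -.46 0;5 0 .23 -.45 0;5 0 .25 -.44 0;5 0 .27 -.42 0;5 0 .3 -.41 0;5 0 .32 -.39 0;5 0 .34 -.37 0;5 0 .36 -.36 0;5 0 .37 -.34 0",
)

```text
t: 44.37
tcp_pos: [0.6218, -0.0096, 0.2393]
tool_rot: [0.012, 1.0, -0.005, 0.001]
force: [-2.2, -11.5, 9.0]
finger_gap: 0.166
gripper_force: 44.0
```

```bash
python3 go.py
```

```text
t 44.4 tcp [ 0.6218 -0.0096  0.2393] th 178.7 gap 14.2 mm F [ -2.2 -11.5   9. ] gf 44 tilt 0.55
```

Call:
send_rows(
  commands="5 0 .34 -.35 0;5 0 .37 -.33 0;5 0 .4 -.3 0;5 0 .42 -.28 0;5 0 .44 -.25 0;5 0 .45 -.24 0;5 0 .46 -.22 0;5 0 .47 -.19 0;5 0 .48 -.17 0",
)

```text
t: 45.12
tcp_pos: [0.623, 0.0699, 0.2857]
tool_rot: [0.012, 1.0, -0.002, 0.0]
force: [-0.9, -4.2, 2.7]
finger_gap: 0.164
gripper_force: 43.7
```

```bash
python3 go.py
```

```text
t 45.1 tcp [0.623  0.0699 0.2857] th 178.6 gap 14.0 mm F [-0.9 -4.2  2.7] gf 44 tilt 0.24
```

Call:
send_rows(
  commands="5 0 .48 -.08 0;5 0 .48 -.06 0;5 0 .48 -.04 0;5 0 .48 -.02 0;5 0 .45 0 0;5 0 0 0 0;5 0 0 0 0;5 0 0 0 0",
)

```text
t: 45.78
tcp_pos: [0.6238, 0.1195, 0.2902]
tool_rot: [0.011, 1.0, 0.0, 0.0]
force: [-2.9, -0.7, 9.5]
finger_gap: 0.167
gripper_force: 47.9
```

```bash
python3 go.py; python3 - <<'E'
from h import *
a=snap('top','t8')['pixels'][:,:,::-1][120:260,100:320]; b=snap('wrist','w8')['pixels'][:,:,::-1]
a=cv2.resize(a,None,fx=1.8,fy=1.8,interpolation=cv2.INTER_CUBIC); b=cv2.resize(b,(396,297))
o=np.zeros((300,800,3),np.uint8); o[:252,:396]=a; o[:297,400:796]=b; cv2.imwrite('pics/o8.png',o)
E
```

```text
t 45.8 tcp [0.6238 0.1195 0.2902] th 178.7 gap 14.2 mm F [-2.9 -0.7  9.5] gf 48 tilt 0.06
```

View pics/o8.png

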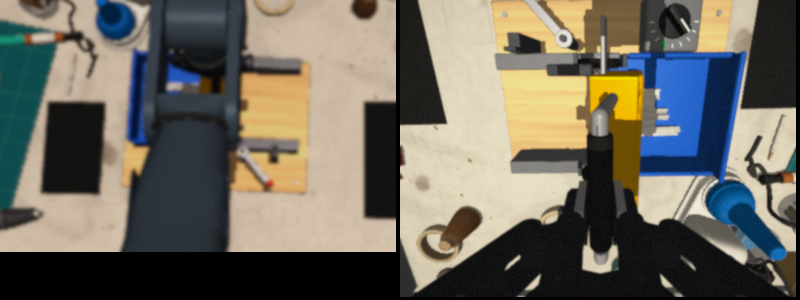

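Tipped upright (~1.4 rad), with the channels in the bowl at around (660,120) in the composite. The bar slid toward the fingertips, so I'll reseat the grip, then lower.

Call:
send_rows(
  commands="5 0 .1 0 0;5 0 0 0 0;5 0 0 0 0;22 0 0 0 0;22 0 0 0 0;22 0 0 .2 0;22 0 0 .2 0;22 0 0 0 0;5 0 0 0 0;5 0 0 0 0;5 0 0 0 0;5 0 0 0 0",
)

```text
t: 46.88
tcp_pos: [0.624, 0.1206, 0.2777]
tool_rot: [0.012, 1.0, 0.0, -0.001]
force: [-1.1, 0.3, -5.1]
finger_gap: 0.172
gripper_force: 43.8
```

```bash
python3 go.py; python3 - <<'E'
import numpy as np
e=np.radians(8.97+np.r_[82,79:0:-3.,0]); r=.1924
y=-r*np.cos(e); z=r*np.sin(e)
for i in range(len(e)-1): print(i,np.round((y[i+1]-y[i])/.02,2),np.round(-(z[i+1]-z[i])/.02,2))
E
```

```text
t 46.9 tcp [0.624  0.1206 0.2777] th 178.6 gap 14.7 mm F [-1.1  0.3 -5.1] gf 44 tilt 0.15
0 -0.5 0.0
1 -0.5 0.03
2 -0.5 0.06
3 -0.5 0.08
4 -0.49 0.11
5 -0.49 0.13
6 -0.48 0.16
7 -0.47 0.18
8 -0.46 0.21
9 -0.45 0.23
10 -0.43 0.26
11 -0.42 0.28
12 -0.4 0.3
13 -0.39 0.32
14 -0.37 0.34
15 -0.35 0.36
16 -0.33 0.38
17 -0.31 0.39
18 -0.29 0.41
19 -0.27 0.42
20 -0.25 0.44
21 -0.22 0.45
22 -0.2 0.46
23 -0.18 0.47
24 -0.15 0.48
25 -0.13 0.49
26 -0.1 0.49
27 -0.03 0.17
```

Call:
send_rows(
  commands="5 0 -.3 0 0;5 0 -.5 .01 0;5 0 -.5 .04 0;5 0 -.5 .06 0;5 0 -.5 .08 0;5 0 -.49 .11 0;5 0 -.49 .13 0;5 0 -.48 .16 0;5 0 -.47 .18 0;5 0 -.46 .21 0;5 0 -.45 .23 0;5 0 -.43 .26 0;5 0 -.42 .28 0;5 0 -.4 .3 0;5 0 -.39 .32 0",
)

```text
t: 48.13
tcp_pos: [0.6219, -0.0138, 0.2309]
tool_rot: [0.013, 1.0, 0.002, 0.001]
force: [3.9, 11.1, -11.0]
finger_gap: 0.165
gripper_force: 44.1
```

```bash
python3 go.py
```

```text
t 48.1 tcp [ 0.6219 -0.0138  0.2309] th 178.6 gap 14.1 mm F [  3.9  11.1 -11. ] gf 44 tilt 0.30
```

Call:
send_rows(
  commands="5 0 -.32 .36 0;5 0 -.3 .38 0;5 0 -.3 .39 0;5 0 -.29 .41 0;5 0 -.27 .42 0;5 0 -.25 .44 0;5 0 -.22 .45 0;5 0 -.2 .46 0;5 0 -.18 .47 0;5 0 -.15 .48 0;5 0 -.1 .45 0;5 0 -.05 .4 0;5 0 0 .15 0;5 0 0 0 0",
)

```text
t: 49.3
tcp_pos: [0.6211, -0.0709, 0.1253]
tool_rot: [0.012, 1.0, -0.003, 0.001]
force: [1.1, -7.3, 0.4]
finger_gap: 0.169
gripper_force: 45.9
```

```bash
python3 go.py
```

```text
t 49.3 tcp [ 0.6211 -0.0709  0.1253] th 178.7 gap 14.4 mm F [ 1.1 -7.3  0.4] gf 46 tilt 0.32
```

Call:
send_rows(
  commands="5 0 0 .15 0;5 0 0 .1 0;5 0 0 0 0;40 0 0 0 0;40 0 0 0 0;40 0 0 0 0;40 0 0 0 0;40 0 0 -.5 0;40 0 0 -1 0;40 0 0 -1 0;40 0 0 -1 0;40 0 0 -1 0;40 0 0 -1 0;40 0 0 0 0",
)

```text
t: 50.47
tcp_pos: [0.6228, -0.068, 0.2364]
tool_rot: [0.012, 1.0, -0.001, 0.005]
force: [1.4, -1.1, 0.3]
finger_gap: 0.472
gripper_force: 0.0
```

```bash
python3 go.py; python3 - <<'E'
from h import *
s=snap('top','t9'); a=s['pixels'][:,:,::-1][140:250,115:305]
cv2.imwrite('pics/o9.png',cv2.resize(a,None,fx=4.2,fy=4.2,interpolation=cv2.INTER_CUBIC))
E
```

```text
t 50.5 tcp [ 0.6228 -0.068   0.2364] th 178.7 gap 40.3 mm F [ 1.4 -1.1  0.3] gf 0 tilt 0.54
```

View pics/o9.png

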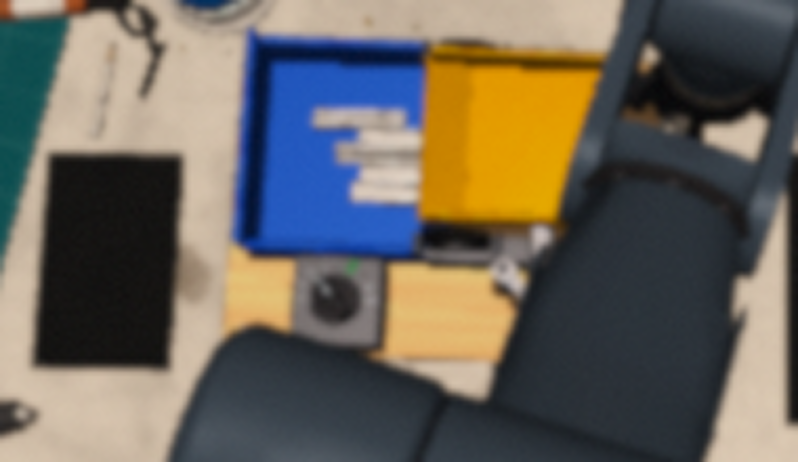

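Bowl shows channels at about (358,117), (390,138), (378,153), (390,175) and (385,190), some reaching under the lip. I'll look from above the bowl.

Call:
send_rows(
  commands="40 -.1 .95 -.1 0;40 -.1 .95 -.1 0;40 -.1 .95 -.1 0;40 -.1 .95 -.1 0;40 -.1 .95 -.1 0;40 -.1 .95 -.1 0;40 -.1 .95 -.1 0;40 -.1 .95 0 0;40 -.1 .95 0 0;40 -.1 .95 0 0;40 -.1 .95 0 0;40 -.1 .95 0 0;40 -.1 .95 0 0;40 -.1 .95 0 0;40 -.1 .95 0 0;40 -.1 .95 0 0;40 0 0 0 0;40 0 0 0 0",
)

```text
t: 52.02
tcp_pos: [0.6585, 0.2363, 0.2435]
tool_rot: [0.011, 1.0, -0.0, -0.001]
force: [0.5, -0.8, 0.5]
finger_gap: 0.471
gripper_force: 0.0
```

```bash
python3 look.py w10; python3 go.py; python3 - <<'E'
from h import *
s=load('w10'); o=np.array([.622,.119,0]); X=np.array([.022,1,0]);Y=np.array([-1,.022,0])
def P(x,y,z): return proj(s,o+X*x+Y*y+np.array([0,0,z])).round()
print('peg',P(-.04-.08*np.cos(.855),.105+.08*np.sin(.855),.16),'pin',P(-.04,.105,.127),'lip front',P(.029,0,.127),'bar',P(-.19,0,.13))
print('dial',proj(s,[.491,.217,.1]).round())
E
```

```text
t 52.1 tcp [0.6586 0.2353 0.2438] th 178.7 gap 40.0 mm F [0.5 0.  0.5] gf 0 tilt 0.16
peg [-124. -141.] pin [38.  0.] lip front [151. 146.] bar [-119.  147.]
dial [230. -33.]
```

View pics/w10.png

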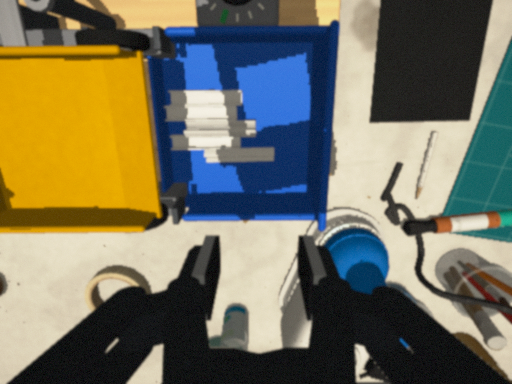

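All five channels lie on the bowl floor within (165–275, 90–162). Next the latch; I'll locate the peg by its red colour.

Call:
send_rows(
  commands="40 .91 -.96 .1 0;40 .91 -.96 .1 0;40 .91 -.96 .1 0;40 .91 -.96 .1 0;40 .91 -.96 .1 0;40 .91 -.96 .1 0;40 .91 -.96 .1 0;40 .91 -.96 .1 0;40 .91 -.96 .1 0;40 .91 -.96 .1 0;40 .91 -.96 .1 0;40 0 0 0 0;40 0 0 0 0",
)

```text
t: 53.15
tcp_pos: [0.453, 0.0278, 0.2232]
tool_rot: [0.014, 1.0, 0.0, -0.0]
force: [1.0, -0.8, -0.0]
finger_gap: 0.467
gripper_force: 0.0
```

```bash
python3 look.py w11; python3 go.py .4523 .0282 .143 178.7; cat > red.py <<'E'
from h import *
import sys
s=load(sys.argv[1]); p=s['pixels'].astype(int); m=((p[...,0]>90)&(p[...,1]<60)&(p[...,2]<60)).astype(np.uint8)
n,l,st,ce=cv2.connectedComponentsWithStats(m)
for i in range(1,n):
    if st[i,4]>40: print(st[i],ce[i].round(1),'if z.16',back(s,*ce[i],.16).round(4),'if .15',back(s,*ce[i],.15).round(4))
print('pred peg top',proj(s,[.4523,.0282,.16]).round(1))
E
python3 red.py w11
```

```text
t 53.2 tcp [0.4543 0.0283 0.2234] th 178.5 gap 40.0 mm F [ 0.6 -0.2  0.3] gf 0 tilt 0.04
spin -0.05 shift [ 0.1  -0.    4.02]
[251 202  14  14 128] [258.1 208. ] if z.16 [0.452  0.0268 0.16  ] if .15 [0.4562 0.0267 0.15  ]
[   0  329   52   46 1267] [ 25.1 347.7] if z.16 [ 0.571  -0.1681  0.16  ] if .15 [ 0.5812 -0.1781  0.15  ]
pred peg top [260.1 208.3]
```

Call:
send_rows(
  commands="40 .05 -.05 .7 0;40 .05 0 .8 0;40 0 0 .8 0;40 0 0 .8 0;40 0 0 .6 0;40 0 0 .3 0;40 0 0 0 0;3 0 0 0 0;3 0 0 0 0;3 0 0 0 0;3 0 0 0 0;3 0 0 0 0",
  grip_force=25,
)

```text
t: 54.2
tcp_pos: [0.4528, 0.0281, 0.1439]
tool_rot: [0.012, 1.0, -0.0, 0.001]
force: [-0.1, -0.7, 1.4]
finger_gap: 0.128
gripper_force: 25.1
```

Call:
send_rows(
  commands="3 -.22 -.22 0 0;3 -.22 -.22 0 0;3 -.24 -.18 0 0;3 -.24 -.17 0 0;3 -.26 -.14 0 0;3 -.27 -.13 0 0;3 -.28 -.1 0 0;3 -.28 -.09 0 0;3 -.29 -.05 0 0;3 -.3 -.05 0 0;3 -.2 -.01 0 0;3 0 0 0 0",
)

```text
t: 55.2
tcp_pos: [0.5086, 0.0001, 0.1436]
tool_rot: [0.013, 1.0, 0.001, 0.0]
force: [-0.3, 5.4, 4.1]
finger_gap: 0.126
gripper_force: 25.7
```

```bash
python3 go.py .514 .001 .143 178.7
```

```text
t 55.2 tcp [5.086e-01 1.000e-04 1.436e-01] th 178.6 gap 10.7 mm F [-0.3  5.4  4.1] gf 26 tilt 0.11
spin -0.04 shift [-0.27  0.05  0.03]
```

Peg held and moved; about 5 mm remains, then press to the stop.

Call:
send_rows(
  commands="3 -.1 0.03 0 0;3 -.1 0.03 0 0;3 -.1 0 0 0;3 -.1 0 0 0;3 0 0 0 0",
)

```text
t: 55.62
tcp_pos: [0.5107, 0.0001, 0.1433]
tool_rot: [0.012, 1.0, -0.0, -0.006]
force: [-11.1, -2.1, 12.2]
finger_gap: 0.129
gripper_force: 26.5
```

```bash
python3 go.py .514 .001 .143 178.7
```

```text
t 55.6 tcp [5.107e-01 1.000e-04 1.433e-01] th 178.7 gap 11.1 mm F [-11.1  -2.1  12.2] gf 26 tilt 0.69
spin -0.01 shift [-0.16  0.05  0.02]
```

Call:
send_rows(
  commands="30 0 0 0 0;30 0 0 0 0;30 0 0 0 0;30 0 0 -.6 0;30 0 0 -1 0;30 0 0 -1 0;30 0 0 -1 0;30 0 0 -.4 0;30 0 0 0 0;30 0 0 0 0",
)

```text
t: 56.45
tcp_pos: [0.5157, 0.0003, 0.223]
tool_rot: [0.012, 1.0, -0.0, 0.0]
force: [0.7, -0.0, -0.1]
finger_gap: 0.349
gripper_force: 0.0
```

```bash
python3 look.py w12; python3 red.py w12; python3 go.py .491 .217 .2 178.7
```

```text
[251 196  15  14 155] [258.2 202.2] if z.16 [ 5.104e-01 -5.000e-04  1.600e-01] if .15 [ 0.5144 -0.0007  0.15  ]
[   1  287   65   55 1810] [ 35.3 311.2] if z.16 [ 0.598  -0.1773  0.16  ] if .15 [ 0.6065 -0.1864  0.15  ]
pred peg top [301.9 114.8]
t 56.5 tcp [5.151e-01 5.000e-04 2.223e-01] th 178.6 gap 30.1 mm F [-0.4 -0.2 -0.4] gf 0 tilt 0.08
spin -0.03 shift [ 1.45 10.8   1.12]
```

Peg is now at (.510,-.001), which puts the latch at q≈0. On to the dial.

Call:
send_rows(
  commands="40 .08 .95 0 0;40 .08 .95 0 0;40 .08 .95 0 0;40 .08 .95 0 0;40 .08 .95 0 0;40 .08 .95 0 0;40 .08 .95 0 0;40 .08 .95 0 0;40 .08 .95 0 0;40 .08 .95 0 0;40 .08 .95 0 0;40 .08 .35 0 0;40 0 0 0 0;40 0 0 0 0",
)

```text
t: 57.67
tcp_pos: [0.501, 0.2167, 0.2222]
tool_rot: [0.012, 1.0, -0.001, -0.001]
force: [0.0, 0.7, 0.8]
finger_gap: 0.467
gripper_force: 0.0
```

```bash
python3 look.py w13; python3 go.py .491 .217 .09 224.6; python3 - <<'E'
from h import *
s=load('w13'); c=proj(s,[.491,.217,.1]); print(c)
u,v=c.round().astype(int); a=max(u-80,0); b=max(v-70,0)
im=s['pixels'][:,:,::-1][b:b+130,a:a+160]; print(a,b,im.shape); cv2.imwrite('pics/o13.png',cv2.resize(im,None,fx=4.5,fy=4.5,interpolation=cv2.INTER_CUBIC))
E
```

```text
t 57.7 tcp [0.5012 0.2163 0.2225] th 178.6 gap 40.0 mm F [ 0.2 -1.1 -0.2] gf 0 tilt 0.10
spin -11.49 shift [0.34 0.38 6.62]
[259.57285005 171.87855549]
180 102 (130, 160, 3)
```

View pics/o13.png

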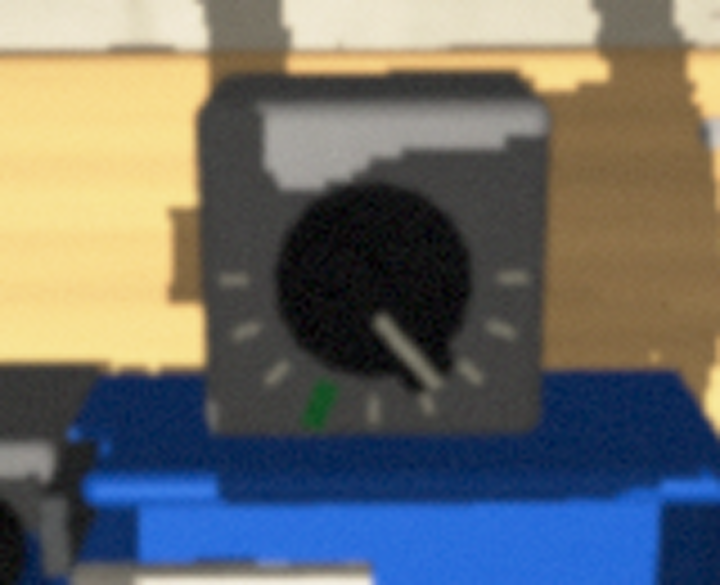

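The last picture shows the pointer running from (378,318) to (438,388), the green mark at (320,403), and the 0/π marks at (513,278)/(233,280) in the crop. Working out angles.

```bash
python3 - <<'E'
from h import *
s=load('w13'); B=lambda x,y,z: back(s,180+x/4.5-.4,102+y/4.5-.4,z)
print('centre',B(373.5,279,.073).round(4))
a,b=B(378,318,.1),B(438,388,.1); d=b-a; X=B(513,278,.073)-B(233,280,.073)
w=np.degrees(np.arctan2(d[1],d[0])); x=np.degrees(np.arctan2(X[1],X[0]))
print('a',a.round(4),b.round(4),'ptr world deg',w.round(1),'x-axis deg',x.round(1),'dial',np.radians(x-w).round(3))
c=B(373.5,279,.073); g=B(320,403,.073)-c; print('green',np.radians(x-np.degrees(np.arctan2(g[1],g[0]))).round(3),'ptr tip from centre',np.radians(x-np.degrees(np.arctan2(*(b-c)[1::-1]))).round(3))
E
```

```text
centre [0.4907 0.2199 0.073 ]
a [0.4914 0.2205 0.1   ] [0.5059 0.2319 0.1   ] ptr world deg 38.4 x-axis deg 89.1 dial 0.886
green 1.971 ptr tip from centre 0.886
```

Call:
send_rows(
  commands="40 0 0 0 -1;40 0 0 0 -1;40 0 0 0 -1;40 0 0 0 -1;40 0 0 0 -1;40 0 0 0 -1;40 0 0 0 -1;40 0 0 0 -1;40 0 0 0 -1;40 0 0 0 -.95;40 .18 .23 .4 0;40 .17 .22 .6 0;40 0 0 .9 0;40 0 0 .9 0;40 0 0 .7 0;40 0 0 0 0",
)

```text
t: 59.05
tcp_pos: [0.4879, 0.2184, 0.1501]
tool_rot: [-0.328, 0.945, 0.0, -0.004]
force: [-0.3, -0.2, 0.7]
finger_gap: 0.466
gripper_force: 0.0
```

```bash
python3 go.py .490 .219 .09 218.4
```

```text
t 59.0 tcp [0.4879 0.2184 0.1501] th -141.7 gap 39.8 mm F [-0.3 -0.2  0.7] gf 0 tilt 0.42
spin -0.03 shift [-0.1  -0.04  3.01]
```

Call:
send_rows(
  commands="40 -.1 -.04 .7 0;40 0 0 .8 0;40 0 0 .8 0;40 0 0 .5 0;40 0 0 .2 0;40 0 0 0 0;3 0 0 0 0;3 0 0 0 0;3 0 0 0 0;3 0 0 0 0;3 0 0 0 0;3 0 0 0 0",
  grip_force=25,
)

```text
t: 60.05
tcp_pos: [0.4928, 0.2211, 0.0942]
tool_rot: [-0.329, 0.944, 0.0, 0.001]
force: [-2.0, 4.3, 5.4]
finger_gap: 0.118
gripper_force: 29.8
```

```bash
python3 go.py .490 .219 .09 156.7
```

```text
t 60.0 tcp [0.4928 0.2211 0.0942] th -141.6 gap 10.1 mm F [-2.   4.3  5.4] gf 30 tilt 0.10
spin 15.42 shift [ 0.09 -0.15  0.21]
```

Call:
send_rows(
  commands="3 0 0 0 .9;3 0 0 0 .9;3 0 0 0 .9;3 0 0 0 .9;3 0 0 0 .9;3 0 0 0 .9;3 0 0 0 .9;3 0 0 0 .9;3 0 0 0 .9;3 0 0 0 .9;3 0 0 0 .9;3 0 0 0 .9;3 0 0 0 .9;3 0 0 0 .9;3 0 0 0 .9;3 0 0 0 .9;3 0 0 0 .9;3 0 0 0 .1;3 0 0 0 0",
)

```text
t: 61.63
tcp_pos: [0.4928, 0.2199, 0.0942]
tool_rot: [0.201, 0.98, -0.0, 0.001]
force: [-1.8, 0.1, 5.9]
finger_gap: 0.12
gripper_force: 29.8
```

```bash
python3 go.py .490 .219 .09 156.7
```

```text
t 61.6 tcp [0.4928 0.2199 0.0942] th 156.8 gap 10.3 mm F [-1.8  0.1  5.9] gf 30 tilt 0.07
spin 0.03 shift [ 0.11 -0.1   0.21]
```

Release, rise straight up, and check the pointer with image code.

Call:
send_rows(
  commands="35 0 0 0 0;35 0 0 0 0;35 0 0 0 0;35 0 0 -.5 0;35 0 0 -1 0;35 0 0 -1 0;35 0 0 -1 0;35 0 0 -1 0;35 0 0 -1 0;35 0 0 -1 0;35 0 0 -.4 0;35 0 0 0 0;35 0 0 0 0",
)

```text
t: 62.72
tcp_pos: [0.4924, 0.2203, 0.2313]
tool_rot: [0.201, 0.98, 0.0, 0.0]
force: [-0.1, -0.1, -0.2]
finger_gap: 0.41
gripper_force: 0.0
```

```bash
python3 go.py; python3 - <<'E'
from h import *
s=snap('wrist','w14'); g=cv2.cvtColor(s['pixels'],cv2.COLOR_RGB2GRAY)
c=np.array([.4907,.2199]); m=np.zeros_like(g)
P=[proj(s,[c[0]+.024*np.cos(a),c[1]+.024*np.sin(a),.1]) for a in np.linspace(0,6.28,40)]
cv2.fillConvexPoly(m,np.array(P).round().astype(int),1)
n,l,st,ce=cv2.connectedComponentsWithStats(((g>95)&(m>0)).astype(np.uint8))
for i in range(1,n):
    if st[i,4]<6: continue
    ys,xs=np.where(l==i); Q=np.array([back(s,x,y,.1)[:2] for x,y in zip(xs,ys)])
    ev,V=np.linalg.eigh(np.cov(Q.T)); v=V[:,1]; mid=Q.mean(0); v=v*np.sign(v@(mid-c))
    print(st[i],mid.round(4),np.sqrt(12*ev).round(4),'dial',np.radians((89.1-np.degrees(np.arctan2(v[1],v[0])))%360).round(3))
rg=s['pixels'].astype(int); gm=(rg[...,1]>rg[...,0]+25)&(rg[...,1]>rg[...,2]+15); ys,xs=np.where(gm[:,200:330]); print('green px',len(xs),xs.mean()+200,ys.mean())
q=back(s,xs.mean()+200,ys.mean(),.073)[:2]-c; print('green',np.radians((89.1-np.degrees(np.arctan2(q[1],q[0])))%360))
E
```

```text
t 62.7 tcp [0.4924 0.2203 0.2313] th 156.8 gap 35.0 mm F [-0.1 -0.1 -0.2] gf 0 tilt 0.02
[258 180   2  18  36] [0.5003 0.2159] [0.0016 0.0176] dial 1.96
[277 188   5   4   9] [0.5085 0.2329] [0.0018 0.005 ] dial 1.05
[246 194   3   4   7] [0.5022 0.2036] [0.0015 0.0043] dial 2.514
[269 194   2   4   6] [0.5106 0.2225] [0.0014 0.0037] dial 1.652
green px 26 258.03846153846155 200.69230769230768
green 1.970276006151236
```

```bash
python3 -c "
from station import sign_off
print(sign_off())"
```

```text
the job is handed in; nothing more can be done
None
```

I handed the job in at about 63 s of the 210 s, and by my own measurements every step was met; the sign-off gave no verdict. All five offcuts are in the bowl, the skip is down, the latch is closed at its stop, and the dial reads about 1.96 rad against the green mark at 1.963; I never touched the block or the tin.

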